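# Clamp a motorcycle wheel hub in its fixture

### The arm

A 6-joint arm with a two-finger parallel gripper is mounted at the origin on the work surface. World frame = base frame: x ahead of the robot, y to its left, z up, the work surface at z = 0. Lengths are in m, angles in rad, forces in N, time in s.
With the tool pointing down it reaches from about 0.3 to 0.775 m from the base axis. Payload 14.6 kg.
Tool frame: the origin (TCP) lies on the centre line of the jaws, within the pads' length; the fingertips stand 19 mm ahead of it and the grasp point (between the pads) is the TCP; z points along the fingers, y is the direction in which the jaws open and shut (so a half turn about z gives the same grasp; the last joint's range is limited). The gripper opens to 94 mm and grips with 3 to 60 N. Pads are 16 mm wide; open, the fingers measure 119 mm over their backs; the gripper's body (75 mm by 177 mm) begins 78 mm behind the grasp point.
Start: joints at [1.169, 0.3, 1.521, -0, 1.321, -0.067], TCP at [0.181, 0.519, 0.224] pointing down, gripper open.
Joint ranges: [-3.03, 3.03], [-0.79, 2.21], [0.23, 2.52], [-1.04, 4.18], [0, 3.07], [-2.55, 2.55]. Speed limits (rad/s): [2.22, 2.22, 2.57, 3.14, 3.14, 3.14].

### API

Orientations are given as [roll, pitch, yaw] about the fixed x, y, z axes, in that order (R = Rz(yaw) Ry(pitch) Rx(roll)).
In Python, from station import ctrl gives the robot as it stands. The module is installed in compiled form; this text tells all that it offers.
- The arm moves only by the shell command python3 -m creep 'ROWS' [FORCE]. ROWS is a JSON object of lists of equal length, an entry for each row: "translation": the shift along the world's x, y, z in mm, a list of three; "yaw": the turn about the world's z in rad; "gripper": the closure in counts, from 0 (fully open) to 255 (shut). A call has 1 to 5 rows; each row is the pose to reach, as a shift and turn from the pose measured when the call began; what a row does not reach only later rows make up. A row lasts 1/12 s, in which the tool goes at most 41.7 mm and 7.16 degrees, less where a joint would pass 70% of its speed; a pose out of reach is approached as far as the arm can. A call with a gripper value outside its range is refused whole. The fingers move at their own pace and stop on an object; FORCE is the grip in N (left out, the last holds). Time passes only in rows, so rows that repeat a pose let the fingers close. It gives the time, the measured TCP pose, the force and the opening at its end, in the units of the state.
- ctrl.get_obs(): the state, without advancing time (a new reading comes with each control period).
- ctrl.camera(name): name is "scene" or "top" or "wrist"; returns a dict with "pixels" (384x512x3 uint8, red, green, blue), "depth" (384x512 float32, m along the optical axis (not along the pixel's ray), 0 where there is no reading), "fx", "fy", "cx", "cy" (pixels), "dist" ([k1, k2, p1, p2, k3] as OpenCV has them; the pictures are not rectified), "R" (3x3) and "t" (3): a world point X has camera coordinates R X + t; the wrist camera has in their place "tool_from_camera" (4x4, takes a point from camera to tool coordinates, whose origin is the TCP and whose axes are the flange's). Camera axes: x right, y down, z forward; pixel columns grow to the right and rows downward; lengths in m; the calibration is good to about 2 mm. A picture is of the moment at which its call begins: read the wrist's pose just before it.
- ctrl.hand_in(): hands the job in, once; it reports no verdict.
The state is a dict: "time_s": time; "qpos": joint angles; "joint_vel": joint speeds; "tau": joint torques, N m; "ee_pos": TCP position; "eef_rot": TCP orientation; "force": force on the tool from outside, world axes, zero at the start; "moment": the same for the moment, N m; "grip_width": finger opening in m.
Only numpy, scipy, OpenCV 4.12 (cv2) and the standard library are available. Lean on these libraries where they do the work, as an engineer would, in place of code of your own. Each camera call takes 0.05 s, during which the arm holds its last target. There are 200 camera calls.

### The job

Clamp the wheel hub in its fixture. With the fingertips, push the hub along its V-block until it is fully home against the brass end stop; then push the red lever of the toggle clamp over and down, past its dead point, until it snaps into lock and the rubber cap bears on the hub. Do not lift the hub out of the V-block, leave the clamp locked with the hub still home, and do not move the other things on the bench.

Things in the scene. Friction and masses are not known exactly. Their poses are not given: they have to be found in the camera images.
- fixture: Hub fixture bolted to the bench; origin on the bench surface. Its frame: x points away from the robot at yaw 0 (the hub's sliding direction), y left, z up; fixture x, y, z below are in mm in this frame. Aluminium base plate x -85 to 115, y -85 to 150, 12 thick. Blue riser under the clamp: x -35 to 35, y -68 to 18, top z 80. The clamp works in the plane x = 0.
- v_block (a point): Point on the hub's axis above the middle of the dark steel V-block: fixture (0, 78, 66). The block is 46 long in x (-23 to 23), 74 wide in y, up to z 66, with a 90 degree V along x. A hub that is home has its origin here.
- stop_face (a point): Centre of the end face of the brass stop screw (diameter 16, facing -x) at fixture (62, 78, 66). Behind it a dark bracket, x 85 to 115, y 58 to 98, up to z 84.
- hub: Bright metal motorcycle wheel hub, loose, 0.55 to 0.9 kg, axis level along the fixture's x in the V-block; origin at its centre on the axis, 66 above the bench, own x along the axis. Barrel diameter 52, 80 long, between two flanges of diameter 90, 7 thick; solid flat end bosses, diameter 40, reach to x -62 and 62. Starts 6 to 14 mm short of home on the -x side; slides under 15 N.
- hub_near_end (a point): Centre of the flat boss face at the hub's -x end (robot side), 62 from the hub's origin. Push here towards fixture +x until the boss at the other end meets the stop.
- clamp_lever (a joint): Angle between lever and rear link, rad: 0 at the start (open), little change over the first third of the swing, then grows; dead point 2.37, locked 2.69 (solid stop). The linkage is light (under 4 N at the grip) and stays where left until the cap meets the hub at about 1.5; then the grip takes some 10 N, fading to nothing at the dead point, past which the lever snaps to lock by itself.
- clamp_bar (a joint): Angle of the clamp's bar, rad: 0 at the start (open, standing 72 degrees above level, towards the hub), about 1.14 when the cap meets the hub, about 1.18 (nearly level) at the dead point and locked. The lever drives it.
- bar_rivet (a point): Fixed rivet on which the bar turns: fixture (0, 0, 119.5). The bar is 13 wide and reaches 92 from here towards the hub when level; open, its end stands at about fixture y 28, z 207, with the spindle pointing forward over the hub to y about 60. The steel bracket around the rivet is 26 wide in x and reaches back to y -53.
- lever_rivet (a point): Rivet in the rear of the bar on which the lever turns; it moves with the bar: fixture (0, -19, 100) open, (0, -24, 131) locked.
- lever_grip (a point): Point on the axis of the red grip, 120 from lever_rivet. Straight lever in the plane x = 0: strip 14 x 6, then from 58 to 156 from the rivet the round grip, diameter 20. Open it stands 75 degrees above level leaning to -y; push it from its hub side: it swings to -y and down to 8 degrees above level, locked. The point goes from fixture y, z (-49, 217) through (-122, 196) to (-143, 148).
- clamp_cap: Black spring-loaded rubber cap, diameter 19, on the spindle 78 out along the bar; origin at the centre of its face, z along the spindle. Locked, it presses on top of the hub's barrel at fixture y 78, z 92.
- nipple_tub: Clear open tub of spoke nipples, 90 mm across the mouth, 45 high, loose on the bench near the fixture; origin at the centre of its underside. Leave alone.
- bearing_carton: Red carton with a white band, 56 x 56 x 40 mm high, loose; origin at the centre of its underside. Leave alone.
- axle_spacer: Brass-coloured axle spacer standing on end, flange of diameter 34, tube of diameter 25, 60 mm high, loose; origin at the centre of its underside. Leave alone.
- spoke_bundle: Banded bundle of steel spokes, 220 x 26 x 13 mm high, lying along its own x, loose; origin at the centre of its underside. Leave alone.
Not all that is in view belongs to the job. There is more than one size of the hub; the job needs the middle-sized.

How it is judged:
On the way, in this order (a step that is already met when the one before it is completed fails the run):
1. the hub is fully home against the stop (within 2.5 mm) while the clamp is still open (x of hub in the frame of fixture between -0.0025 and 0.0025 m and value of joint clamp_lever below 1.5 rad), for 0.2 s.
2. the lever has passed its dead point and snapped into lock (value of joint clamp_lever above 2.6 rad), for 0.2 s.
At the end, for the whole second after the job is handed in: The hub lies in its V-block within 2.5 mm of home against the stop, level within 0.05 rad and at rest; the lever is past its dead point and locked (clamp_lever above 2.6 rad) and the rubber cap presses on the hub with more than 15 N (x of hub in the frame of fixture between -0.0025 and 0.0025 m and z of hub in the frame of fixture between 0.06 and 0.07 m and angle between the x axis of hub and the x axis of fixture, either way round below 0.05 rad and value of joint clamp_lever above 2.6 rad and contact force between clamp_cap and hub above 15 N and linear speed of hub below 0.02 m/s); the robot touches nothing.
It fails at once if the hub is lifted out of its V-block (more than 8 mm up) (z of hub in the frame of fixture above 0.074 m).
It fails at once if the tub of nipples is moved more than 20 mm (distance of nipple_tub from where it was at the start of the episode above 0.02 m).
It fails at once if the red carton is moved more than 20 mm (distance of bearing_carton from where it was at the start of the episode above 0.02 m).
It fails at once if the axle spacer is moved more than 20 mm (distance of axle_spacer from where it was at the start of the episode above 0.02 m).
It fails at once if the spoke bundle is moved more than 20 mm (distance of spoke_bundle from where it was at the start of the episode above 0.02 m).
It also fails if it takes over 45 s, if anything falls off the work surface, if the arm or the gripper's body presses on something with over 40 N, if the wrist force passes 120 N, or if a joint passes its speed limit or range.

## Working session

There is one attempt and no reset: what is moved stays moved. The work goes in short steps, Python scripts to look and compute and a shell command to move; the robot and the scene stay as the last step left them, time stands still between calls to the robot, and variables do not carry over. Pictures are saved under pics/ and viewed, about 8 in all and at most 12, crops included, and the job is handed in when it is done.

```bash
mkdir -p pics
cat > h.py <<'E'
from station import ctrl
import numpy as np, cv2
def grab(n):
    o=ctrl.get_obs(); c=ctrl.camera(n); c['obs']=o; return c
def save(c,f,crop=None,s=1):
    im=cv2.cvtColor(c['pixels'],cv2.COLOR_RGB2BGR)
    if crop: x0,y0,x1,y1=crop; im=im[y0:y1,x0:x1]
    cv2.imwrite(f,cv2.resize(im,None,fx=s,fy=s,interpolation=cv2.INTER_CUBIC))
def ext(c):
    if 'R' in c: return np.array(c['R']),np.array(c['t'])
    from scipy.spatial.transform import Rotation as Ro
    T=np.eye(4); T[:3,:3]=Ro.from_euler('xyz',c['obs']['eef_rot']).as_matrix(); T[:3,3]=c['obs']['ee_pos']
    M=np.linalg.inv(T@np.array(c['tool_from_camera'])); return M[:3,:3],M[:3,3]
def K(c): return np.array([[c['fx'],0,c['cx']],[0,c['fy'],c['cy']],[0,0,1.]])
def pts(c):  # world xyz for each pixel via depth
    R,t=ext(c); h,w=c['depth'].shape
    uv=np.stack(np.meshgrid(np.arange(w),np.arange(h)),-1).reshape(-1,1,2).astype(float)
    n=cv2.undistortPoints(uv,K(c),np.array(c['dist'])).reshape(-1,2)
    z=c['depth'].reshape(-1,1); P=np.hstack([n*z,z]); W=(P-t)@R
    W[z[:,0]==0]=np.nan; return W.reshape(h,w,3)
def ray(c,uv,zp): # pixel to plane z=zp
    R,t=ext(c); n=cv2.undistortPoints(np.array(uv,float).reshape(-1,1,2),K(c),np.array(c['dist'])).reshape(-1,2)
    d=np.hstack([n,np.ones((len(n),1))])@R; o=-R.T@t
    return o+d*((zp-o[2])/d[:,2])[:,None]
def proj(c,X):
    R,t=ext(c); return cv2.projectPoints(np.array(X,float).reshape(-1,1,3),cv2.Rodrigues(R)[0],t,K(c),np.array(c['dist']))[0].reshape(-1,2)
E
python3 - <<'E'
from h import *
for n in ('scene','top'):
    c=grab(n); save(c,f'pics/{n}0.png',s=1.5); R,t=ext(c); print(n,-R.T@t,R[2])
o=ctrl.get_obs(); print(o)
E
```

```text
scene [1.05283277 0.36225199 0.87769173] [-0.52337002 -0.23248826 -0.81977621]
top [0.36692935 0.13666499 1.28273894] [ 0.20301197 -0.00325195 -0.97917086]
{'time_s': 0.1, 'qpos': array([ 1.16937154e+00,  3.00422621e-01,  1.52151260e+00,  3.00138297e-05,
        1.32072198e+00, -6.66208241e-02]), 'joint_vel': array([ 5.14971389e-05, -1.75381758e-03,  2.21045358e-04, -1.80996166e-04,
       -3.92118376e-04,  9.02550301e-04]), 'tau': array([ 1.88932463e-03, -5.32643294e+01, -3.53286302e+01,  7.09795696e-02,
        2.35811033e-02, -5.70783664e-05]), 'ee_pos': array([0.18064217, 0.51925689, 0.22394189]), 'eef_rot': array([-3.14053240e+00, -9.98766048e-05,  2.80678119e+00]), 'force': array([0.91825785, 0.26417007, 0.09581532]), 'moment': array([-0.01763157,  0.00190878,  0.04744688]), 'grip_width': 0.09374895578047512}
```

View pics/scene0.png

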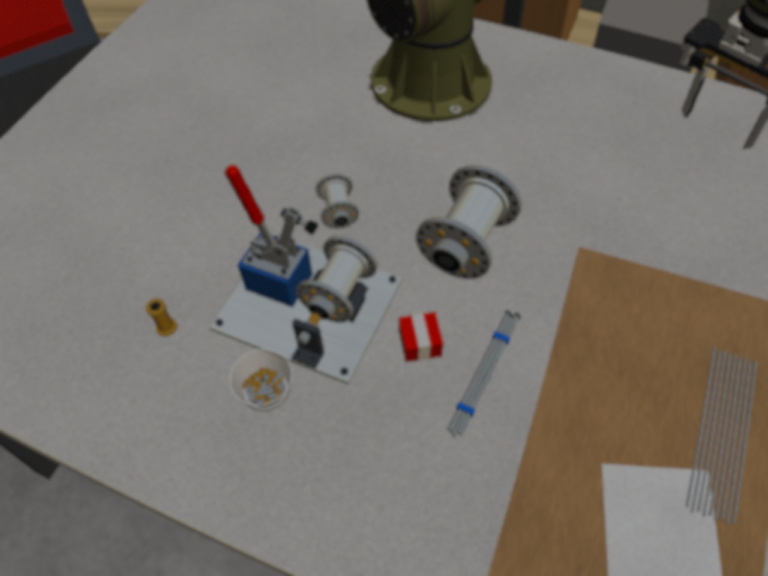

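View pics/top0.png

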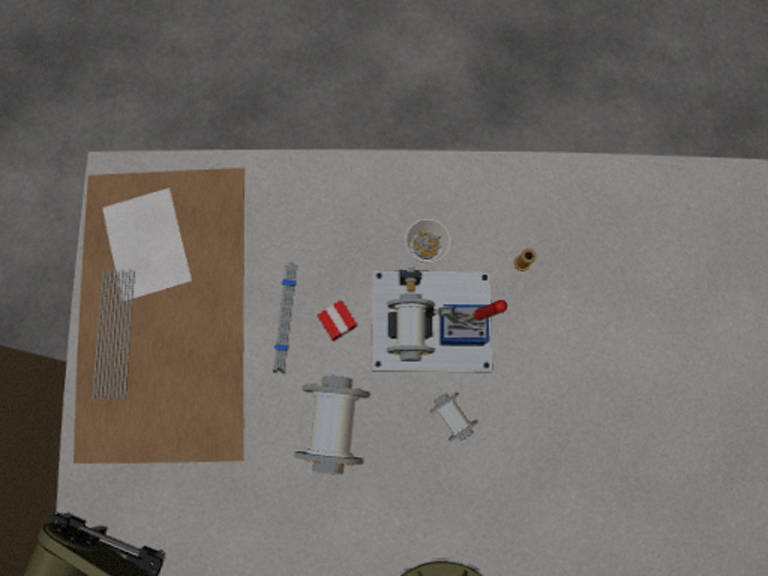

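Top view (shown at 1.5×): there are three hubs. The large one is at (332,425), the small one at (455,417), and the middle one lies in the V-block at (410,327). The middle one is ours, since it is in the V-block with the brass stop at (410,283). The red lever tip is at (500,306) and the plate corners are about (372,271) to (493,371). Next I'll measure the fixture and confirm the hub in a crop.

Run:
```python
from h import *
for n in ('top','scene'):
    c=grab(n); W=pts(c); hsv=cv2.cvtColor(c['pixels'],cv2.COLOR_RGB2HSV)
    print(n,'bench z', np.nanmedian(W[...,2][(W[...,0]>.3)&(W[...,0]<.6)&(W[...,2]<.01)]))
    box=(abs(W[...,1])<.35)&(W[...,0]>.25)&(W[...,0]<.85)
    m=(box&(W[...,2]>.007)&(W[...,2]<.017)).astype(np.uint8)
    m=cv2.morphologyEx(m,cv2.MORPH_OPEN,np.ones((3,3)))
    k,l,s,_=cv2.connectedComponentsWithStats(m); i=1+s[1:,4].argmax()
    P=W[l==i][:,:2].astype(np.float32)*1000; r=cv2.minAreaRect(P); print('plate n',len(P),r)
    b=(hsv[...,0]>100)&(hsv[...,0]<125)&(hsv[...,1]>130)&box&(abs(W[...,2]-.08)<.006)
    print('blue top',b.sum(),cv2.minAreaRect(W[b][:,:2].astype(np.float32)*1000))
    red=((hsv[...,0]<6)|(hsv[...,0]>174))&(hsv[...,1]>170)&box&(W[...,2]>.12)
    if red.sum():
        Q=W[red]; print('lever red',red.sum(),np.median(Q,0), Q[Q[:,2].argmax()],Q[Q[:,2].argmin()])
    np.save(n+'_W.npy',W)
    if n=='top': save(c,'pics/crop.png',(225,160,350,270),6)
```

```text
top bench z -0.00014995882176391232
plate n 1610 ((581.0510864257812, 13.107673645019531), (233.00827026367188, 201.5108642578125), 89.99301147460938)
blue top 159 ((564.6494750976562, -43.96636199951172), (85.53073120117188, 69.43323516845703), 89.6169204711914)
lever red 151 [ 0.56224103 -0.06306478  0.22826894] [ 0.5638477  -0.0778088   0.26042984] [ 0.56070346 -0.04697235  0.16550396]
scene bench z 0.0018769057921368707
plate n 1661 ((583.4627685546875, 89.81253051757812), (83.56129455566406, 199.903076171875), 89.01559448242188)
blue top 165 ((589.377685546875, -29.183727264404297), (50.575069427490234, 97.26822662353516), 32.24557113647461)
lever red 294 [ 0.57160941 -0.05949318  0.21792286] [ 0.56961459 -0.07325903  0.25956223] [ 0.5730833  -0.04749249  0.16275406]
```

View pics/crop.png

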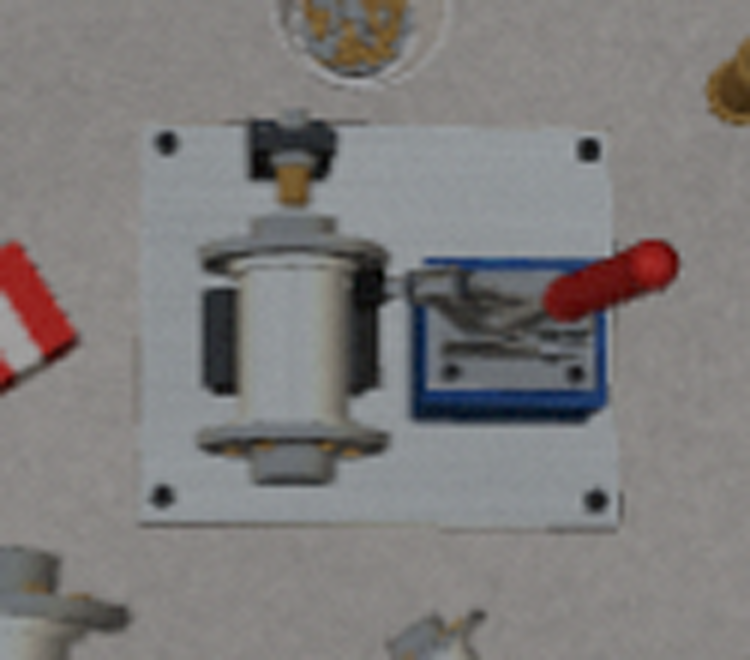

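The crop confirms it: the middle hub is in the V-block, with a gap to the brass screw at (293,190–215). Two cues agree on the fixture origin, the plate giving (566,-19.4) mm and the riser giving (565,-19), with yaw about 0. Next I'll check the hub face and the height of the big hub for body clearance.

```bash
python3 - <<'E'
from h import *
W=np.load('top_W.npy')
def sel(x0,x1,y0,y1,z0,z1):
    x,y,z=W[...,0],W[...,1],W[...,2]; return W[(x>x0)&(x<x1)&(y>y0)&(y<y1)&(z>z0)&(z<z1)]*1000
b=sel(.535,.585,.02,.1,.085,.1); print('barrel',b.mean(0),np.ptp(b,0),b.max(0))
t=b[b[:,2]>90]; print('crest y',t[:,1].mean(),len(t))
f=sel(.47,.66,.035,.085,.055,.1); 
for lo in range(480,640,4):
    s=f[(f[:,0]>=lo)&(f[:,0]<lo+4)]
    if len(s): print(lo,len(s),s[:,2].max().round(),end='; ')
L=sel(.25,.5,.1,.3,.02,.4); print('\nbig',L.min(0),L.max(0))
S=sel(.3,.48,-.12,.03,.02,.4); print('small',S.min(0),S.max(0))
fl=sel(.48,.65,.0,.12,.1,.12); print('flanges z>100', np.histogram(fl[:,0],bins=range(490,640,5)))
E
python3 -m creep '{"translation":[[0,0,40],[20,-20,80],[50,-50,100],[80,-80,100],[110,-110,100]],"yaw":[0.1,0.2,0.335,0.335,0.335],"gripper":[255,255,255,255,255]}' 20
```

```text
barrel [560.41693766  59.44186662  90.00341794] [49.14208657 41.84126582 13.79993183] [584.8529246   79.73570517  98.89094904]
crest y 59.01351225032276 91
492 13 87.0; 496 26 88.0; 500 17 88.0; 504 27 89.0; 508 29 100.0; 516 10 98.0; 520 20 99.0; 524 21 96.0; 528 29 93.0; 532 25 99.0; 536 27 93.0; 540 25 95.0; 544 24 96.0; 548 29 93.0; 552 23 99.0; 556 29 95.0; 560 22 96.0; 564 26 93.0; 568 26 94.0; 572 23 95.0; 576 26 93.0; 580 25 95.0; 584 29 92.0; 588 24 98.0; 592 31 99.0; 596 22 98.0; 608 9 87.0; 612 17 86.0; 616 19 88.0; 620 1 83.0; 624 3 75.0; 628 9 75.0; 632 5 75.0; 636 8 76.0; 
big [289.864678   137.32844838  32.28072963] [463.4948773  269.83873389 129.81898527]
small [348.85186781 -68.07564197  21.13345082] [435.30944549  21.45004725  67.62004313]
flanges z>100 (array([ 0,  0,  0,  0, 40, 16,  0,  0,  0,  0,  0,  0,  0,  0,  0,  0,  0,
        0,  0,  0,  1, 25, 36,  1,  0,  0,  0,  0,  0]), array([490, 495, 500, 505, 510, 515, 520, 525, 530, 535, 540, 545, 550,
       555, 560, 565, 570, 575, 580, 585, 590, 595, 600, 605, 610, 615,
       620, 625, 630, 635]))
time_s: 0.62
ee_pos: [0.2819, 0.4179, 0.3254]
eef_rot: [3.14, 0.002, -3.138]
force: [1.6, 0.8, -0.5]
grip_width: 0.0639
```

```bash
python3 -m creep '{"translation":[[20,-40,0],[40,-80,0],[60,-120,0],[80,-160,0],[100,-200,0]],"yaw":[0,0,0,0,0],"gripper":[255,255,255,255,255]}'
python3 -m creep '{"translation":[[15,-35,0],[35,-75,0],[55,-110,0],[80,-145,0],[80,-159,0]],"yaw":[0,0,0,0,0],"gripper":[255,255,255,255,255]}'
```

```text
time_s: 1.03
ee_pos: [0.3749, 0.2307, 0.3254]
eef_rot: [3.14, 0.002, -3.138]
force: [0.7, 0.1, 0.4]
grip_width: 0.0308
time_s: 1.45
ee_pos: [0.4568, 0.0682, 0.3249]
eef_rot: [3.141, 0.001, -3.141]
force: [-1.0, 0.4, -2.1]
grip_width: 0.0004
```

```bash
python3 -m creep '{"translation":[[5,-9,-40],[5,-9,-80],[5,-9,-120],[5,-9,-160],[5,-9,-200]],"yaw":[0,0,0,0,0],"gripper":[255,255,255,255,255]}'
python3 -m creep '{"translation":[[0,0,-20],[0,0,-40],[0,0,-45],[0,0,-45]],"yaw":[0,0,0,0],"gripper":[255,255,255,255]}'
python3 - <<'E'
from h import *
c=grab('wrist'); save(c,'pics/w1.png',s=1.2); print(ctrl.get_obs()['ee_pos'])
E
```

```text
time_s: 1.87
ee_pos: [0.4614, 0.059, 0.1232]
eef_rot: [3.141, 0.002, -3.141]
force: [1.1, 0.7, -0.6]
grip_width: 0.0005
time_s: 2.2
ee_pos: [0.4609, 0.059, 0.0774]
eef_rot: [3.141, -0.001, -3.141]
force: [0.3, 0.3, -0.2]
grip_width: 0.0004
[0.46155642 0.05905332 0.07858579]
```

View pics/w1.png

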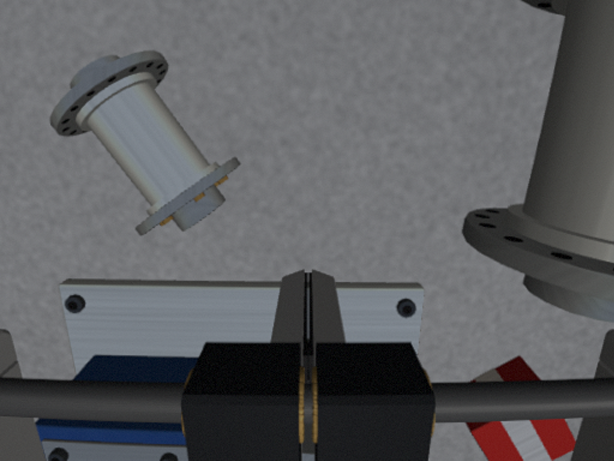

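The wrist view (camera on the robot side) shows the closed fingers at (310,290) over the near edge of the plate. They are clear of the small hub at (150,145) and the big hub at (580,200). Now I'll creep forward.

```bash
python3 -m creep '{"translation":[[8,0,0],[16,0,0],[20,0,0],[22,0,0],[24,0,0]],"yaw":[0,0,0,0,0],"gripper":[255,255,255,255,255]}'
python3 -m creep '{"translation":[[1,0,0],[2,0,0],[3,0,0],[4,0,0],[5,0,0]],"yaw":[0,0,0,0,0],"gripper":[255,255,255,255,255]}'
```

```text
time_s: 2.67
ee_pos: [0.486, 0.0591, 0.0789]
eef_rot: [3.141, 0.002, -3.141]
force: [-0.6, -0.9, 0.4]
grip_width: 0.0004
time_s: 3.08
ee_pos: [0.4908, 0.059, 0.0789]
eef_rot: [3.141, 0.001, -3.141]
force: [-3.3, 0.1, 1.6]
grip_width: 0.0005
```

```bash
python3 -m creep '{"translation":[[1,0,0],[2,0,0],[3,0,0],[3,0,0]],"yaw":[0,0,0,0],"gripper":[255,255,255,255]}'
python3 -m creep '{"translation":[[1,0,0],[2,0,0],[2,0,0]],"yaw":[0,0,0],"gripper":[255,255,255]}'
```

```text
time_s: 3.42
ee_pos: [0.4941, 0.059, 0.0789]
eef_rot: [3.141, 0.002, -3.141]
force: [-1.6, -0.6, 0.4]
grip_width: 0.0002
time_s: 3.67
ee_pos: [0.4959, 0.059, 0.0788]
eef_rot: [3.141, 0.001, -3.141]
force: [-5.4, -1.4, 2.0]
grip_width: 0.0006
```

```bash
python3 -m creep '{"translation":[[1,0,0],[2,0,0],[2,0,0]],"yaw":[0,0,0],"gripper":[255,255,255]}'
python3 -m creep '{"translation":[[1,0,0],[1,0,0]],"yaw":[0,0],"gripper":[255,255]}'
python3 - <<'E'
from h import *
c=grab('top'); save(c,'pics/crop2.png',(240,165,330,255),6); print(c['obs']['ee_pos'],c['obs']['force'])
c=grab('scene'); save(c,'pics/crop3.png',(150,130,270,250),6)
E
```

```text
time_s: 3.92
ee_pos: [0.4961, 0.059, 0.0786]
eef_rot: [3.141, -0.005, -3.141]
force: [-20.1, -2.3, 14.6]
grip_width: 0.0005
time_s: 4.08
ee_pos: [0.496, 0.059, 0.0786]
eef_rot: [3.141, -0.008, -3.141]
force: [-13.9, -1.3, 10.1]
grip_width: 0.0004
[0.49601097 0.05898358 0.07864125] [-13.88677442  -1.3335711   10.13680545]
```

View pics/crop2.png

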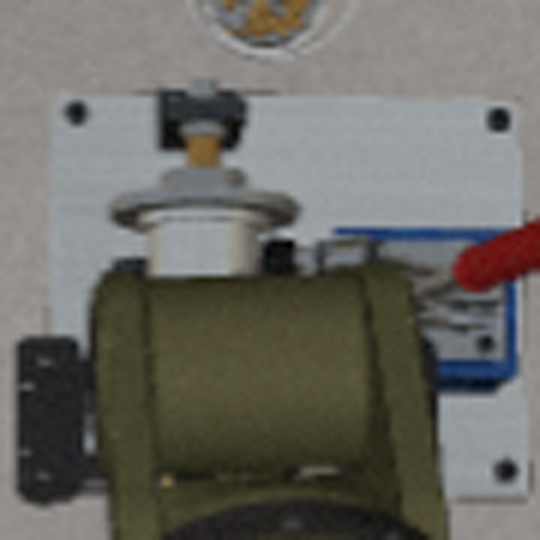

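The arm stopped firmly at TCP x = 496.0 mm (predicted 496) and the force jumped to 20 N. The crop shows the far boss against the brass screw at (200,165), so the hub is home. Next I'll back off and go above the gap between bar and lever.

```bash
python3 -m creep '{"translation":[[-4,0,0],[-15,0,0],[-30,0,10],[-30,0,50],[-30,0,90]],"yaw":[0,0,0,0,0],"gripper":[255,255,255,255,255]}'
python3 -m creep '{"translation":[[0,0,40],[0,0,80],[0,-10,120],[0,-20,160],[10,-45,180]],"yaw":[0,0,0,0,0],"gripper":[255,255,255,255,255]}'
```

```text
time_s: 4.6
ee_pos: [0.4649, 0.059, 0.1689]
eef_rot: [3.141, -0.01, -3.141]
force: [0.2, 0.4, 0.6]
grip_width: 0.0004
time_s: 5.02
ee_pos: [0.4748, 0.015, 0.3544]
eef_rot: [3.141, -0.003, -3.139]
force: [0.4, -0.0, 0.5]
grip_width: 0.0005
```

```bash
python3 -m creep '{"translation":[[30,-16,0],[60,-32,0],[85,-47,0],[91,-49,-10],[91,-49,-10]],"yaw":[0,0,0,0,0],"gripper":[255,255,255,255,255]}'
python3 - <<'E'
from h import *
c=grab('scene'); save(c,'pics/s2.png',(130,40,290,260),2.7); o=c['obs']; print(o['ee_pos'],o['eef_rot'])
W=pts(c); hsv=cv2.cvtColor(c['pixels'],cv2.COLOR_RGB2HSV)
red=((hsv[...,0]<6)|(hsv[...,0]>174))&(hsv[...,1]>170)&(abs(W[...,1]+.06)<.1)&(W[...,2]>.12)
Q=W[red]*1000
for z in range(160,270,20):
    q=Q[abs(Q[:,2]-z)<6]; print(z,len(q),q.mean(0).round(1) if len(q) else '')
E
```

```text
time_s: 5.43
ee_pos: [0.5666, -0.0347, 0.3416]
eef_rot: [3.14, -0.006, -3.14]
force: [0.5, 0.4, -0.6]
grip_width: 0.0008
[ 0.56659247 -0.03467606  0.34163848] [ 3.14039599 -0.00562838 -3.13955727]
160 2 [572.3 -46.1 165.8]
180 33 [571.7 -49.2 180. ]
200 36 [571.3 -54.8 199.6]
220 38 [570.9 -60.6 219.9]
240 38 [570.6 -65.5 240. ]
260 26 [569.  -72.2 256.6]
```

View pics/s2.png

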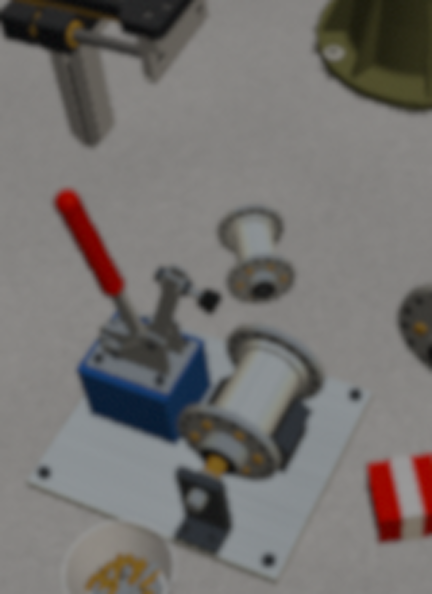

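The scene crop shows the fingers above the clamp at (85,140) and the lever still open from (65,200) to (115,290). Its measured depth is consistent with the fixture estimate. Now descend into the gap and sweep toward -y.

```bash
python3 -m creep '{"translation":[[0,0,-35],[0,0,-70],[0,0,-104],[0,0,-104]],"yaw":[0,0,0,0],"gripper":[255,255,255,255]}'
python3 -m creep '{"translation":[[0,-8,0],[0,-16,0],[0,-24,0],[0,-32,0],[0,-40,0]],"yaw":[0,0,0,0,0],"gripper":[255,255,255,255,255]}'
```

```text
time_s: 5.82
ee_pos: [0.563, -0.033, 0.2336]
eef_rot: [3.139, -0.013, -3.138]
force: [-0.0, 0.3, -0.7]
grip_width: 0.0004
time_s: 6.23
ee_pos: [0.5634, -0.0742, 0.235]
eef_rot: [3.14, -0.011, -3.139]
force: [0.0, -0.7, -0.1]
grip_width: 0.0003
```

```bash
cat > lev.py <<'E'
from h import *
c=grab('scene'); W=pts(c)*1000; hsv=cv2.cvtColor(c['pixels'],cv2.COLOR_RGB2HSV)
red=((hsv[...,0]<6)|(hsv[...,0]>174))&(hsv[...,1]>170)&(W[...,1]<-20)&(W[...,1]>-230)&(W[...,2]>90)
Q=W[red]; u=np.argwhere(red); print(len(Q),c['obs']['ee_pos'].round(4),c['obs']['force'].round(1))
m,_,v=(lambda q:(q.mean(0),0,np.linalg.svd(q-q.mean(0),full_matrices=False)[2]))(Q)
print('mean',m.round(1),'angle',(np.degrees(np.arctan2(v[0,2],v[0,1]))%180).round(1),'zmin/max',Q[:,2].min().round(),Q[:,2].max().round(),'y',Q[:,1].min().round(),Q[:,1].max().round())
save(c,'pics/lev_%d.png'%(c['obs']['time_s']*100),(110,40,290,260),2.7)
E
python3 lev.py
```

```text
297 [ 0.5634 -0.0742  0.235 ] [ 0.  -0.7 -0.1]
mean [570.4 -86.  210.2] angle 118.0 zmin/max 164.0 252.0 y -114.0 -61.0
```

The lever is following, now at 118°.

```bash
python3 -m creep '{"translation":[[1,-7,0],[2,-13,0],[3,-19,0],[3,-26,-2],[3,-33,-4]],"yaw":[0,0,0,0,0],"gripper":[255,255,255,255,255]}'
python3 lev.py
```

```text
time_s: 6.7
ee_pos: [0.5663, -0.1089, 0.2304]
eef_rot: [3.14, -0.012, -3.139]
force: [0.4, 0.2, -0.6]
grip_width: 0.0002
284 [ 0.5663 -0.1089  0.2304] [ 0.4  0.2 -0.6]
mean [ 570.  -112.5  199.6] angle 133.2 zmin/max 164.0 236.0 y -149.0 -78.0
```

```bash
python3 -m creep '{"translation":[[0,-7,-3],[0,-14,-7],[0,-18,-13],[0,-22,-19],[0,-25,-25]],"yaw":[0,0,0,0,0],"gripper":[255,255,255,255,255]}'
python3 lev.py
```

```text
time_s: 7.17
ee_pos: [0.566, -0.1354, 0.2041]
eef_rot: [3.14, -0.013, -3.14]
force: [-0.1, -1.7, 7.8]
grip_width: 0.0006
254 [ 0.566  -0.1354  0.2041] [-0.1 -1.7  7.8]
mean [ 569.6 -134.8  183.1] angle 154.6 zmin/max 160.0 208.0 y -182.0 -94.0
```

The force is rising (7.8 N) as the cap meets the hub, with the lever at 155°. Continue down past the dead point.

```bash
python3 -m creep '{"translation":[[0,-3,-6],[0,-6,-12],[0,-8,-18],[0,-10,-24],[0,-11,-30]],"yaw":[0,0,0,0,0],"gripper":[255,255,255,255,255]}'
python3 lev.py
```

```text
time_s: 7.63
ee_pos: [0.5657, -0.1467, 0.1724]
eef_rot: [3.14, -0.014, -3.14]
force: [-0.6, -2.5, 8.7]
grip_width: 0.0005
212 [ 0.5657 -0.1467  0.1724] [-0.6 -2.5  8.7]
mean [ 569.7 -143.4  153.2] angle 172.8 zmin/max 144.0 164.0 y -193.0 -99.0
```

```bash
python3 -m creep '{"translation":[[0,0,-2],[0,0,-3],[0,0,-3]],"yaw":[0,0,0],"gripper":[255,255,255]}'
python3 -m creep '{"translation":[[0,0,10],[0,0,40],[0,0,80],[-20,0,120],[-60,0,150]],"yaw":[0,0,0,0,0],"gripper":[255,255,255,255,255]}'
python3 -m creep '{"translation":[[-30,20,0],[-70,40,0],[-110,70,0],[-110,70,0]],"yaw":[0,0,0,0],"gripper":[255,255,255,255]}'
python3 lev.py
python3 - <<'E'
from h import *
c=grab('top'); save(c,'pics/t3.png',(210,130,370,270),5); W=pts(c)*1000
x,y,z=W[...,0],W[...,1],W[...,2]
for a,b in ((500,530),(590,625)):
    f=W[(x>a)&(x<b)&(y>10)&(y<105)&(z>100)&(z<118)]; print('flange x',f[:,0].mean() if len(f) else None,len(f))
E
ls pics
```

```text
time_s: 7.93
ee_pos: [0.5663, -0.1472, 0.1709]
eef_rot: [3.141, -0.011, -3.14]
force: [-5.5, 0.6, 20.7]
grip_width: 0.0003
time_s: 8.35
ee_pos: [0.5157, -0.147, 0.3161]
eef_rot: [3.142, -0.01, -3.139]
force: [-0.6, -0.0, 1.1]
grip_width: 0.0007
time_s: 8.68
ee_pos: [0.4025, -0.075, 0.3163]
eef_rot: [3.141, -0.009, -3.139]
force: [-0.8, 0.1, 0.3]
grip_width: 0.0004
266 [ 0.4025 -0.075   0.3163] [-0.8  0.1  0.3]
mean [ 569.2 -144.9  154.5] angle 171.7 zmin/max 142.0 165.0 y -193.0 -99.0
flange x 521.6383915773208 51
flange x 609.2711960390003 62
crop.png
crop2.png
crop3.png
lev_623.png
lev_670.png
lev_716.png
lev_763.png
lev_868.png
s2.png
scene0.png
t3.png
top0.png
w1.png
```

View pics/t3.png

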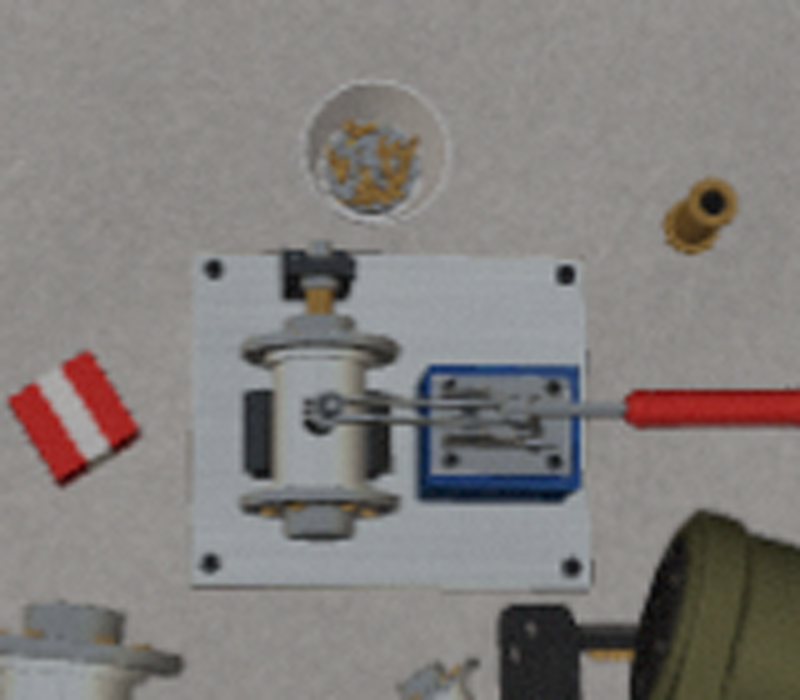

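View pics/lev_868.png

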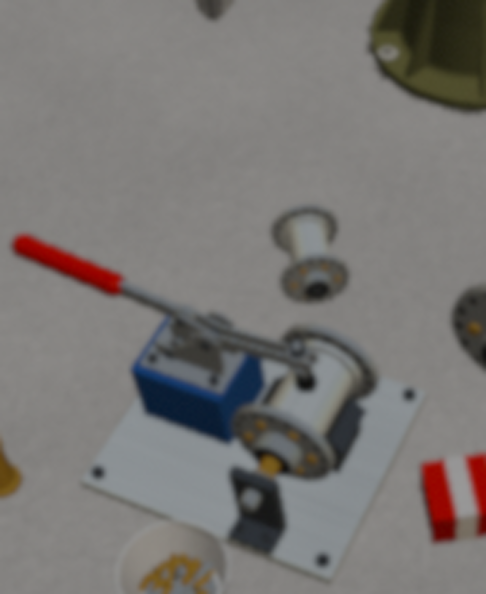

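The pictures show the lever down at 8° above level, with the cap on the barrel at (322,412) in the top crop. The hub boss is against the brass screw at (320,320), and the tub, spacer and carton have not moved. The robot is clear, so I'll hand in.

```bash
python3 -c "
from station import ctrl; print(ctrl.hand_in())"
```

```text
the job is handed in; nothing more can be done
None
```

The hub is home against the brass stop and the toggle clamp is locked on it. I handed the job in at about 9 s of robot time; `hand_in()` gave no verdict.

**Hub:** I pushed it with closed fingertips until the arm stopped firmly at TCP x = 496 mm, exactly where I predicted, with the force jumping to about 20 N. The clamp was still open then. After clamping, the hub's flanges measured at x = 521.6 and 609.3 mm. That puts its centre at 565.5 mm, against 566 mm for home.

**Clamp:** I swept the lever over and down from its hub side. The push force rose to about 8 N as the cap met the hub. With the robot clear, the lever stood at 171.7° (8° above level, its locked position). In the pictures the cap sits on the barrel.

**Rest of the bench:** in the last top picture the tub, spacer and carton look where they were. The spoke bundle was outside that crop, and the arm never went near it.

**Not measured:** I could not read the cap's contact force directly; I infer it from the locked lever. No check failed. The scene camera's view of the base plate and riser was partly hidden and disagreed with the top view, so I took the fixture position from the top view. The stop contact and the lever position later agreed with it.

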